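# Turn a fossil vertebra once round on the scanning turntable

### The job

The scanner is running and needs to see the vertebra from every side. Push the brake lever over to free the turntable, turn the table slowly through one full turn counter-clockwise (seen from above; allow about ten seconds for it) by pushing the orange knob round until it is back where it began, then push the brake lever back to lock the table. Do not touch the fossil, and leave the things around the turntable where they are.

Things in the scene. Friction and masses are not known exactly. Their poses are not given: they have to be found in the camera images.
- stand: grey cast foot of the turntable, fixed to the bench, 230 mm across, carrying a black round table 280 mm across whose top is 70 mm above the bench. Origin: on the turning axis, at bench height; z up. The brake housing (42 mm along x, 34 mm along y, 60 mm high) stands outside the table's rim on the stand's -y side, its centre 172 mm from the axis
- turntable (a joint): angle of the black table about the vertical axis, rad, growing counter-clockwise seen from above; it has no end stops and counts on past a full turn (it starts anywhere between -2.8 and 2.8, one turn adds 6.283). Turning it freed takes about 3 to 5 N at the knob and it stops by itself within a few degrees when no longer pushed; braked, it is locked by about 4 N m
- knob (a point): foot of the orange turning knob, on the table's top surface, 115 mm from the turning axis (at joint value 0 it lies towards the stand's +x). The knob is an upright round grip, 22 mm in diameter and 45 mm high, that spins freely on its own pin and travels round with the table; it may be pushed from any side
- brake (a joint): angle of the brake lever about its vertical pivot, rad: 0 = brake on (where it starts, at its end stop), 1.2 = fully off (end stop). It grows counter-clockwise seen from above: to release, the red ball is pushed about 80 mm towards the stand's +x; to lock, back towards the stand's -x. It stays where it is left, and takes about 3 to 5 N at the ball
- brake_ball (a point): centre of the red ball, 28 mm in diameter, at the free end of the brake lever, 87 mm above the bench; it swings on a circle of 70 mm radius about the brake pivot. A 12 mm neck joins the ball to the lever bar, a 10 mm rod lying 61 to 71 mm above the bench between pivot and ball
- brake_pivot (a point): point on the brake lever's vertical pivot axis at the height of the ball's centre, 172 mm from the turning axis on the stand's -y side. With the brake on the lever points from here towards the stand's -y, leaning 0.6 rad to -x; off, 0.6 rad to +x
- vertebra: cream fossil vertebra, fragile, 220 g, standing loose at about the middle of the table, 51 mm high, reaching at most 66 mm from its origin. Origin: at the middle of its underside's outline (18 mm from the centre of the round body of the bone, towards the spine), z up; its spine points along its own +x
- vertebra_spine (a point): end of the vertebra's spine, 63 mm along its +x from its origin and 26 mm up
- consolidant: amber jar with black cap, 44 mm across and 85 mm high, standing on the bench beside the turntable; origin at the centre of its underside
- toe_bone: cream toe bone, 77 mm long, 32 mm wide, 27 mm high, lying on the bench near the turntable; origin under its middle
- brush: dusting brush, 160 mm long, lying on the bench near the turntable; origin under its middle
Things that resemble listed ones, but are neither listed nor needed, are in the scene too. What is meant by the vertebra is not blue, brown or red, and is the larger of those in its own colour.

How it is judged:
On the way, in this order (a step that is already met when the one before it is completed fails the run):
1. the brake lever is pushed off (over 0.9 rad) with the knob still within 12 mm of where it began (value of joint brake above 0.9 rad and distance of knob from where it was at the start of the episode below 0.012 m), for 0.1 s.
2. the brake off, the knob travels round to the far side of its circle (over 200 mm from where it began) (value of joint brake above 0.7 rad and distance of knob from where it was at the start of the episode above 0.2 m), for 0.05 s.
3. the brake still off, the table has made one full turn counter-clockwise and rests with the knob within 18 mm of where it began (value of joint brake above 0.7 rad and distance of knob from where it was at the start of the episode below 0.018 m and value of joint turntable between 3.2 and 9.35 rad and velocity of joint turntable between -0.05 and 0.05 rad/s), for 0.2 s.
At the end, for the whole second after the job is handed in: The table has made exactly one turn counter-clockwise and rests with the knob within 18 mm of where it began; the brake lever is back on (under 0.15 rad); the vertebra stands upright (within 0.1 rad), at rest, its origin within 12 mm and its spine end within 25 mm of where they began (value of joint brake below 0.15 rad and distance of knob from where it was at the start of the episode below 0.018 m and value of joint turntable between 3.2 and 9.35 rad and velocity of joint turntable between -0.05 and 0.05 rad/s and angle between vertebra's own z axis and vertical below 0.1 rad and distance of vertebra from where it was at the start of the episode below 0.012 m and distance of vertebra_spine from where it was at the start of the episode below 0.025 m and linear speed of vertebra below 0.02 m/s); the robot touches nothing.
It fails at once if the fossil is touched (contact force between any of the arm, the fingers and vertebra above 0.5 N).
It fails at once if the table is spun fast (over 2.5 rad/s) (velocity of joint turntable above 2.5 rad/s or velocity of joint turntable below -2.5 rad/s).
It fails at once if the jar, the toe bone or the brush is moved by more than 15 mm (distance of any of consolidant, toe_bone, brush from where it was at the start of the episode above 0.015 m).
It also fails if it takes over 64 s, if anything falls off the work surface, if the arm or the gripper's body presses on something with over 40 N, if the wrist force passes 120 N, or if a joint passes its speed limit or range.

### The arm

A 6-joint arm with a two-finger parallel gripper is mounted at the origin on the work surface. World frame = base frame: x ahead of the robot, y to its left, z up, the work surface at z = 0. Lengths are in m, angles in rad, forces in N, time in s.
With the tool pointing down it reaches from about 0.15 to 0.775 m from the base axis. Payload 6.1 kg.
Tool frame: the origin (TCP) lies at the centre of the arm's flange, where the gripper is bolted on; the fingertips stand 173 mm ahead of it and the grasp point (between the pads) lies 155 mm ahead of it; z points along the fingers, x is the direction in which the jaws open and shut, and the axes are right-handed (so a half turn about z gives the same grasp; the last joint's range is limited). The gripper opens to 85 mm and grips with 20 to 120 N. Pads are 22 mm wide; open, the fingers measure 114 mm over their backs; the gripper's body (76 mm by 85 mm) begins 54 mm behind the grasp point. The pads swing forward as they close: fully open they stand 13 mm farther back than shut.
Start: joints at [1.105, 0.126, -0.04, 1.405, 0, 1.571], TCP at [0.236, 0.469, 0.405] pointing down, gripper open.
Joint ranges: [-2.72, 2.72], [-0.95, 1.95], [-1.27, 1.35], [-1.78, 2.02], [-1.46, 1.47], [-3.14, 3.14]. Speed limits (rad/s): [2.39, 2.39, 3.01, 3.14, 3.14, 3.14].

### API

Orientations are given as a unit quaternion [w, x, y, z].
In Python, from workcell import status, vision, sign_off gives the robot as it stands. The module is installed in compiled form; this text tells all that it offers.
- The arm moves only by the shell command python3 -m crank 'ROWS'. ROWS is JSON, a list of rows, each a list of 7 numbers: the opening in per cent of the stroke, from 0 (shut) to 100 (fully open), then the shift along the tool's x, y, z in cm, then the turn, a rotation vector about the tool's x, y, z in degrees. A call has 1 to 5 rows; each row is the pose to reach, as a shift and turn from the pose commanded when the call began, along the tool's axes at that moment; what a row does not reach only later rows make up. A row lasts 1/10 s, in which the tool goes at most 50 mm and 8.59 degrees, less where a joint would pass 70% of its speed; a pose out of reach is approached as far as the arm can. A call with a gripper value outside its range is refused whole. The fingers move at their own pace and stop on an object; the grip force is fixed at half the most. Time passes only in rows, so rows that repeat a pose let the fingers close. It gives the time, the measured TCP pose, the force and the opening at its end, in the units of the state.
- status.get_obs(): the state, without advancing time (a new reading comes with each control period).
- vision.capture(name): name is "scene" or "top" or "wrist"; returns (picture, depth): 400x640x3 uint8, blue, green, red; 400x640 float32, m along the optical axis (not along the pixel's ray), 0 where there is no reading.
- vision.get_calibration(name): a dict with "camera_matrix" (3x3 intrinsics, pixels), "world_to_cam" (4x4, takes a point from world to camera coordinates); the wrist camera has in their place "tool_from_camera" (4x4, takes a point from camera to tool coordinates, whose origin is the TCP and whose axes are the tool frame's). Camera axes: x right, y down, z forward; pixel columns grow to the right and rows downward; lengths in m; the calibration is good to about 2 mm. A picture is of the moment at which its call begins: read the wrist's pose just before it. get_calibration takes no time and is no camera call.
- sign_off(): hands the job in, once; it reports no verdict.
The state is a dict: "clock": time; "qpos": joint angles; "qd": joint speeds; "joint_torque": joint torques, N m; "eef_pos": TCP position; "tcp_rot": TCP orientation; "wrist_force": force on the tool from outside, world axes, zero at the start; "wrist_torque": the same for the moment, N m; "width": finger opening in m.
Only numpy, scipy, OpenCV 4.12 (cv2) and the standard library are available. Lean on these libraries where they do the work, as an engineer would, in place of code of your own. Each camera call takes 0.05 s, during which the arm holds its last target.

## Working session

There is one attempt and no reset: what is moved stays moved. The work goes in short steps, Python scripts to look and compute and a shell command to move; the robot and the scene stay as the last step left them, time stands still between calls to the robot, and variables do not carry over. Pictures are saved under pics/ and viewed, and the job is handed in when it is done.

```bash
mkdir -p pics; ls
python3 - <<'E'
from workcell import status, vision
import cv2,numpy as np
print(status.get_obs())
for n in("scene","top"):
    im,d=vision.capture(n); cv2.imwrite(f"pics/{n}0.png",im); np.save(f"pics/{n}0d.npy",d)
    c=vision.get_calibration(n);print(n,c)
print(vision.get_calibration("wrist"))
E
```

```text
pics
{'clock': 0.0, 'qpos': array([ 1.10502056e+00,  1.26385731e-01, -4.06474178e-02,  1.40540629e+00,
        3.28525310e-05,  1.57079182e+00]), 'qd': array([ 0.00039184,  0.00139132,  0.00112578, -0.00089855,  0.00092852,
        0.00033139]), 'joint_torque': array([-9.58581609e-05, -4.35913110e+01,  3.52925920e+01,  1.73769338e-02,
       -5.43255987e-05,  1.50308114e-05]), 'eef_pos': array([0.23571819, 0.4689477 , 0.4039072 ]), 'tcp_rot': array([ 4.17189339e-04,  8.51208285e-01,  5.24827381e-01, -7.07937464e-04]), 'wrist_force': array([0.50591007, 0.40722314, 0.16442138]), 'wrist_torque': array([0.01380839, 0.02057325, 0.03659772]), 'width': 0.08520913313705501}
scene {'camera_matrix': array([[400.91208919,   0.        , 326.98602411],
       [  0.        , 400.91208919, 199.94662296],
       [  0.        ,   0.        ,   1.        ]]), 'world_to_cam': array([[-0.87286026,  0.48795272, -0.00413604,  0.45697065],
       [ 0.35847214,  0.63544576, -0.68389064, -0.1707615 ],
       [-0.33107806, -0.59842362, -0.72957281,  1.54588788],
       [ 0.        ,  0.        ,  0.        , 
[... 289 characters left out ...]
, -0.00422317, -0.168313  ,  0.55361699],
       [ 0.16833165, -0.00453537, -0.98571998,  0.89106613],
       [ 0.        ,  0.        ,  0.        ,  1.        ]])}
{'camera_matrix': array([[298.60972892,   0.        , 316.07589247],
       [  0.        , 298.60972892, 196.63935057],
       [  0.        ,   0.        ,   1.        ]]), 'tool_from_camera': array([[ 9.99999794e-01,  2.29683475e-04,  5.99844966e-04,
         1.64136249e-04],
       [-3.91904417e-04,  9.58083781e-01,  2.86487898e-01,
        -7.16986594e-02],
       [-5.08900196e-04, -2.86488074e-01,  9.58083673e-01,
         3.07048986e-02],
       [ 0.00000000e+00,  0.00000000e+00,  0.00000000e+00,
         1.00000000e+00]])}
```

View pics/scene0.png

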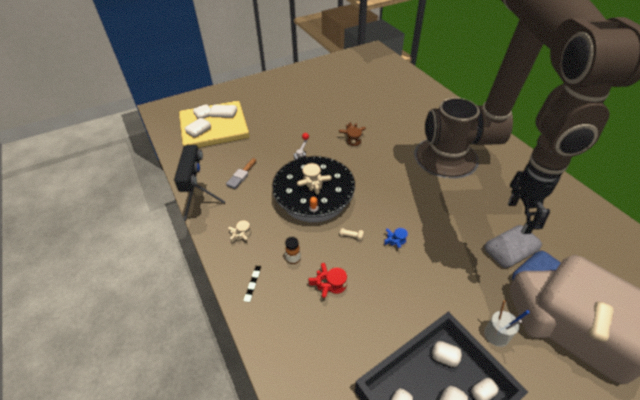

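View pics/top0.png

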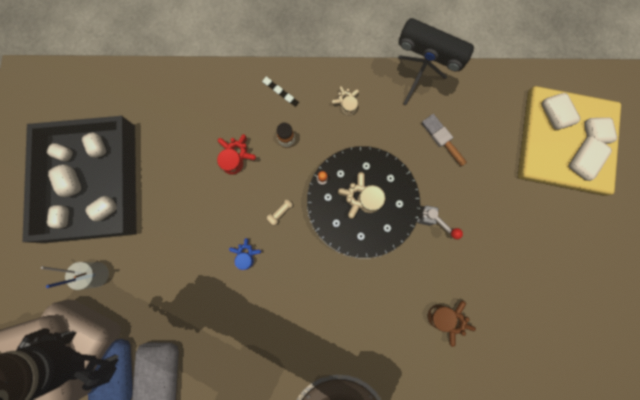

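The top view shows the table centred at about (364,201), the knob at (322,177), the brake ball at (457,233) and the cream vertebra at (365,197). The jar is at (286,133), the toe bone at (279,212) and the brush at (445,140). Next I'll enlarge the view.

```bash
cat > h.py <<'E'
import numpy as np, cv2
from workcell import status, vision
from scipy.spatial.transform import Rotation as R
def ray_at_z(name,u,v,z,cal=None):
    c=vision.get_calibration(name);K=c["camera_matrix"];T=np.linalg.inv(c["world_to_cam"])
    d=T[:3,:3]@np.linalg.solve(K,[u,v,1]);o=T[:3,3]
    return o+d*(z-o[2])/d[2]
def proj(name,p):
    c=vision.get_calibration(name);q=c["world_to_cam"]@np.r_[p,1];q=c["camera_matrix"]@q[:3];return q[:2]/q[2]
def pose():
    o=status.get_obs();w,x,y,z=o["tcp_rot"];return np.array(o["eef_pos"]),R.from_quat([x,y,z,w]),o
E
python3 - <<'E'
import cv2
im=cv2.imread("pics/top0.png")
cv2.imwrite("pics/top0c.png",cv2.resize(im[80:280,250:490],None,fx=3.3,fy=3,interpolation=cv2.INTER_CUBIC)[:600,:800])
im=cv2.imread("pics/scene0.png")
cv2.imwrite("pics/scene0c.png",cv2.resize(im[110:270,220:430],None,fx=3.75,fy=3.75,interpolation=cv2.INTER_CUBIC)[:600,:800])
E
```

```text
(no output)
```

View pics/top0c.png

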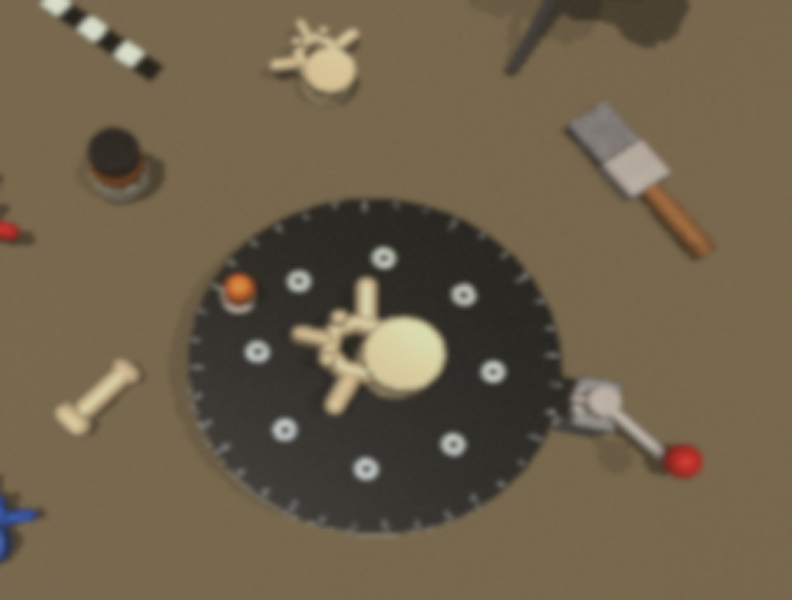

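View pics/scene0c.png

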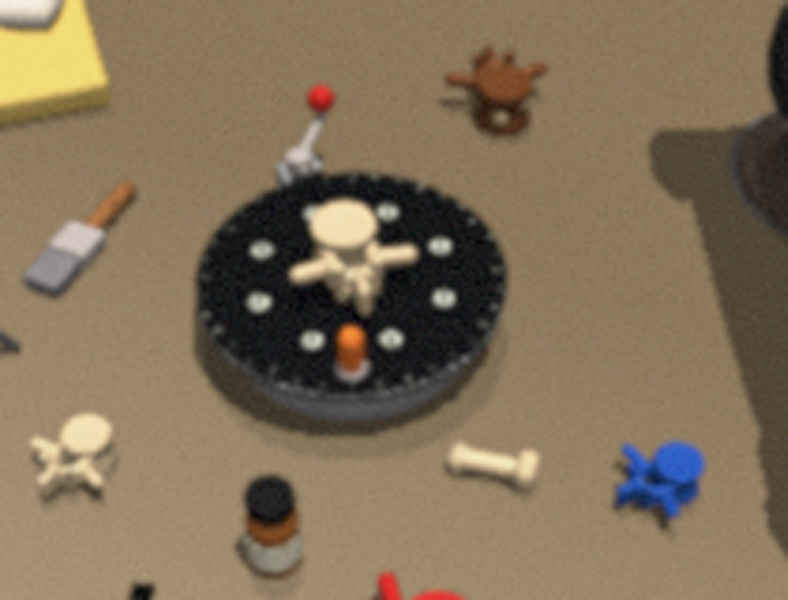

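Run:
```python
from h import *
c=lambda x,y:(250+x/3.3,80+y/3)
P={"L":(188,362,.07),"Rr":(562,352,.07),"T":(372,197,.07),"B":(378,533,.07),"ball":(684,461,.087),"pivot":(606,401,.075),"knobtop":(239,284,.115),"knobfoot":(240,300,.07),"jarcap":(114,150,.085),"toe1":(125,375,.02),"toe2":(72,418,.02),"brush1":(590,118,.01),"brush2":(706,250,.01),"body":(404,352,.12),"sp1":(366,283,.1),"sp2":(296,333,.1),"sp3":(334,408,.1),"dull_cream":(330,68,.03),"brown":(0,0,0)}
P={k:ray_at_z("top",*c(*v[:2]),v[2]) for k,v in P.items()}
P["brown"]=ray_at_z("top",452,320,.03)
for k,v in P.items():print(k,v.round(4))
ct=(P["L"]+P["Rr"])/2; ct2=(P["T"]+P["B"])/2
print(ct,ct2, P["Rr"]-P["L"],P["T"]-P["B"])
# ball via color in both cams
for n in("top","scene"):
    im=cv2.imread(f"pics/{n}0.png").astype(int)
    for nm,m in(("red",(im[...,2]>130)&(im[...,1]<60)&(im[...,0]<70)),("or",(im[...,2]>170)&(im[...,1]>70)&(im[...,1]<140)&(im[...,0]<70))):
        k,l,s,ce=cv2.connectedComponentsWithStats(m.astype(np.uint8))
        for i in range(1,k):
            if s[i,4]>8:print(n,nm,ce[i],s[i])
for n,b in (("top",(457.3,233.7)),):
    pass
# depth cloud rim fit: top depth points at table plane
d=np.load("pics/top0d.npy");cal=vision.get_calibration("top");K=cal["camera_matrix"];T=np.linalg.inv(cal["world_to_cam"])
v,u=np.nonzero(d>0);z=d[v,u];p=np.linalg.solve(K,np.c_[u,v,np.ones(len(u))].T)*z;p=(T[:3,:3]@p).T+T[:3,3]
m=(abs(p[:,2]-.07)<.012)&(np.hypot(*(p[:,:2]-ct[:2]).T)<.15)
q=p[m];(cc,rr)=cv2.minEnclosingCircle(q[:,:2].astype(np.float32));print("depth table",cc,rr,q[:,2].mean(),m.sum())
vb=(p[:,2]>.085)&(np.hypot(*(p[:,:2]-ct[:2]).T)<.10);q=p[vb];print("vert",q.min(0),q.max(0),np.hypot(*(q[:,:2]-ct[:2]).T).max())
```

```text
L [0.5438 0.0788 0.07  ]
Rr [ 0.5533 -0.2006  0.07  ]
T [ 0.6851 -0.0607  0.07  ]
B [ 0.4059 -0.0604  0.07  ]
ball [ 0.4629 -0.2802  0.087 ]
pivot [ 0.5122 -0.2299  0.075 ]
knobtop [0.5988 0.0416 0.115 ]
knobfoot [0.5959 0.0402 0.07  ]
jarcap [0.72  0.136 0.085]
toe1 [0.5404 0.1295 0.02  ]
toe2 [0.503  0.1701 0.02  ]
brush1 [ 0.78 -0.25  0.01]
brush2 [ 0.6566 -0.3384  0.01  ]
body [ 0.5441 -0.0748  0.12  ]
sp1 [ 0.6037 -0.0513  0.1   ]
sp2 [5.626e-01 1.000e-04 1.000e-01]
sp3 [ 0.5026 -0.0268  0.1   ]
dull_cream [ 0.818  -0.0335  0.03  ]
brown [ 0.2569 -0.2763  0.03  ]
[ 0.54854307 -0.06087013  0.07      ] [ 0.54547242 -0.06054114  0.07      ] [ 0.00951969 -0.27940019  0.        ] [ 0.27921727 -0.00029005  0.        ]
top red [233.09800363 154.38838475] [219 135  36  36 551]
top red [456.92       233.41333333] [453 229   9  10  75]
top or [322. 175.] [319 172   7   7  37]
scene red [304.9047619 135.9047619] [302 134   6   5  21]
scene red [329.96188748 279.49546279] [309 264  37  33 551]
scene or [313.   199.52] [311 197   5   6  25]
depth table (0.544465184211731, -0.06450027227401733) 0.14478009939193726 0.07055750286630598 9004
vert [ 0.49921165 -0.10222886  0.08516694] [0.60482635 0.00459349 0.12580398] 0.06712548843059328
```

The table axis comes out at about (0.546,-0.0605). The knob is at (0.597,0.041), 114 mm out, against 115 mm given. The brake pivot is 173 mm from the axis, against 172 mm given. The lever leaning 0.6 rad predicts the ball at (0.462,-0.279), and I measured (0.463,-0.280).

There are two cream vertebrae: a large one on the table at px (365,197) and a smaller one on the bench at px (348,101). The large one on the table is the one meant, and the enlarged crop confirms it.

My plan is to use the closed fingers as a pusher. First I'll swing over and align tool x with world x.

```bash
python3 -m crank '[[0,-3.8,3.1,0,0,0,8.4],[0,-7.6,6.2,0,0,0,16.8],[0,-11.4,9.3,0,0,0,25.2],[0,-15.2,12.4,0,0,0,33.6],[0,-19,15.5,0,0,0,42]]'
python3 - <<'E'
from h import *
p,r,o=pose();print(p,r.as_matrix().round(3),o["clock"],o["qpos"].round(2))
print("to go tool:",(r.inv().apply(np.array([.41,-.288,.405])-p)*100).round(2), "turn",np.degrees(np.arctan2(r.as_matrix()[1,0],r.as_matrix()[0,0])))
E
```

```text
clock: 0.6
eef_pos: [0.2887, 0.2279, 0.4043]
tcp_rot: [0.0, 0.983, 0.182, -0.0]
wrist_force: [0.7, -0.7, 0.6]
width: 0.0121
[0.2886581  0.22790731 0.40434957] [[ 0.933  0.359 -0.   ]
 [ 0.359 -0.933 -0.   ]
 [-0.     0.    -1.   ]] 0.6 [ 0.67 -0.17 -0.33  1.41 -0.    1.87]
to go tool: [-7.190e+00  5.251e+01 -5.000e-02] turn 21.027981945134176
```

```bash
python3 -m crank '[[0,-0.7,4.9,0,0,0,7.1],[0,-1.4,9.8,0,0,0,14.2],[0,-2.1,14.7,0,0,0,21.3],[0,-2.8,19.6,0,0,0,21.3],[0,-3.5,24.5,0,0,0,21.3]]'
python3 - <<'E'
from h import *
p,r,o=pose();print(p,r.as_matrix().round(3),o["clock"],o["qpos"].round(2))
print("to go tool:",(r.inv().apply(np.array([.41,-.288,.405])-p)*100).round(2))
E
```

```text
clock: 1.1
eef_pos: [0.345, -0.0133, 0.4047]
tcp_rot: [-0.0, 1.0, 0.0, 0.0]
wrist_force: [0.8, 0.8, 0.1]
width: 0.0001
[ 0.34496126 -0.01327092  0.40474143] [[ 1.     0.     0.001]
 [ 0.    -1.     0.   ]
 [ 0.001 -0.    -1.   ]] 1.1 [-0.04 -0.21 -0.36  1.42  0.    1.53]
to go tool: [ 6.500e+00  2.747e+01 -2.000e-02]
```

```bash
python3 -m crank '[[0,1,4.8,0,0,0,0],[0,2,9.6,0,0,0,0],[0,3,14.4,0,0,0,0],[0,4,19.2,0,0,0,0],[0,5,24,0,0,0,0]]'
python3 -m crank '[[0,1.4,3.2,3,0,0,0],[0,1.4,3.2,7,0,0,0],[0,1.4,3.2,11,0,0,0],[0,1.4,3.2,14.7,0,0,0],[0,1.4,3.2,14.7,0,0,0]]'
python3 - <<'E'
from h import *
p,r,o=pose();print(p,o["clock"],o["wrist_force"])
T=np.eye(4);T[:3,:3]=r.as_matrix();T[:3,3]=p
im,d=vision.capture("wrist");cv2.imwrite("pics/w1.png",im)
im,d=vision.capture("scene");cv2.imwrite("pics/s1.png",cv2.resize(im[60:260,180:480],None,fx=2.6,fy=2.6))
E
```

```text
clock: 1.6
eef_pos: [0.3951, -0.2535, 0.4044]
tcp_rot: [-0.0, 1.0, -0.0, -0.0]
wrist_force: [1.0, 0.0, 0.6]
width: 0.0003
clock: 2.1
eef_pos: [0.4074, -0.2821, 0.2525]
tcp_rot: [-0.003, 1.0, -0.0, -0.004]
wrist_force: [-0.5, 0.2, -1.0]
width: -0.0001
[ 0.40743067 -0.28208324  0.25253704] 2.1 [-0.49777463  0.15345477 -0.97921762]
```

View pics/w1.png

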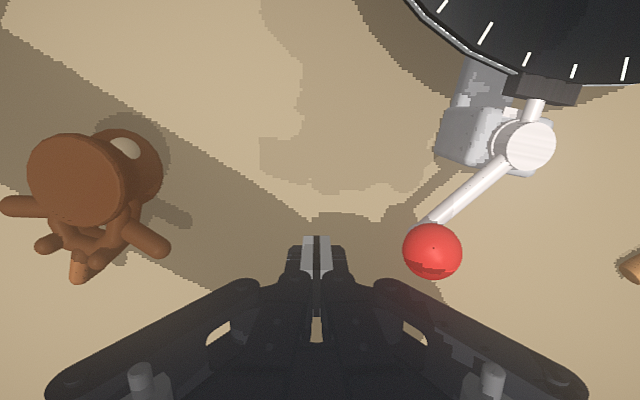

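View pics/s1.png

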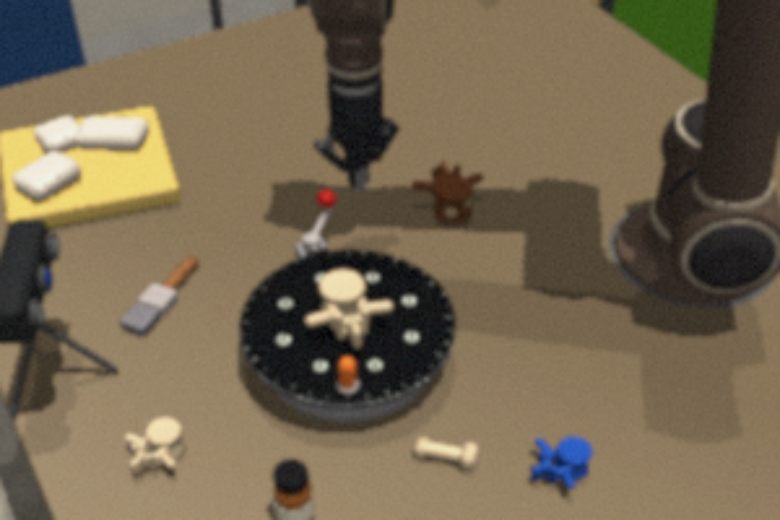

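The wrist view shows the shut fingertips at about (316,240). The red ball is at (433,251), about 55 mm further along +x at the same height, which agrees with the top view. Next I push it towards +x.

```bash
python3 -m crank '[[0,1.5,0.4,0,0,0,0],[0,3,0.5,0,0,0,0],[0,4.5,0.7,0,0,0,0],[0,6,0.9,0,0,0,0],[0,7.5,1,0,0,0,0]]'
python3 -m crank '[[0,1,0,0,0,0,0],[0,1.9,0,0,0,0,0],[0,2.5,0,0,0,0,0],[0,2.5,0,0,0,0,0]]'
python3 - <<'E'
from h import *
p,r,o=pose();print(p,o["clock"],o["wrist_force"])
im,d=vision.capture("wrist");cv2.imwrite("pics/w2.png",im)
E
```

```text
clock: 2.7
eef_pos: [0.4851, -0.2966, 0.2622]
tcp_rot: [0.005, 1.0, -0.002, 0.001]
wrist_force: [-4.0, -3.7, 5.9]
width: -0.0006
clock: 3.1
eef_pos: [0.5111, -0.2936, 0.2605]
tcp_rot: [0.001, 1.0, 0.0, 0.002]
wrist_force: [0.0, 0.1, 2.3]
width: 0.0002
[ 0.51111485 -0.29361546  0.26049365] 3.1 [0.04928043 0.13813671 2.30990047]
```

View pics/w2.png

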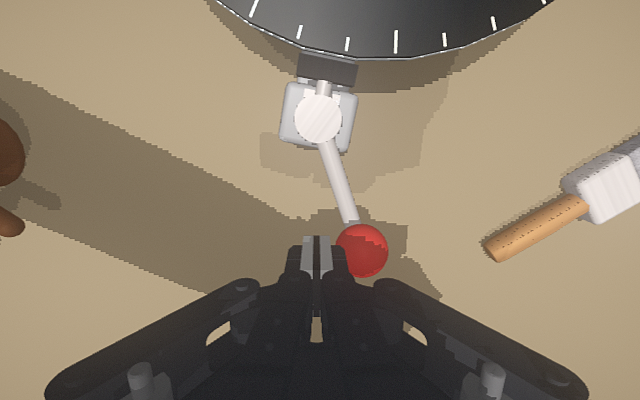

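The wrist view shows the lever swung over, with the pivot at (318,117) and the ball at (362,250). That puts the brake at about 1.1 rad, so it is off. Next I lift and go behind the knob, on its clockwise side.

```bash
python3 -m crank '[[0,-0.7,0,0,0,0,0],[0,-0.7,0,-4.5,0,0,0],[0,-0.7,0,-9,0,0,0],[0,1,-3,-11,0,0,0],[0,4,-6,-11,0,0,0]]'
python3 - <<'E'
from h import *
p,r,o=pose();print(p,o["clock"],o["wrist_force"],r.as_matrix().round(3))
im,d=vision.capture("top");cv2.imwrite("pics/t3.png",cv2.resize(im[80:280,250:490],None,fx=3,fy=3))
E
```

```text
clock: 3.65
eef_pos: [0.5488, -0.2335, 0.3729]
tcp_rot: [0.001, 1.0, -0.002, 0.003]
wrist_force: [1.5, -0.1, -0.1]
width: -0.0004
[ 0.54880876 -0.23354212  0.37292046] 3.65 [ 1.54310203 -0.14356833 -0.14278555] [[ 1.    -0.003  0.007]
 [-0.003 -1.    -0.003]
 [ 0.007  0.003 -1.   ]]
```

View pics/t3.png

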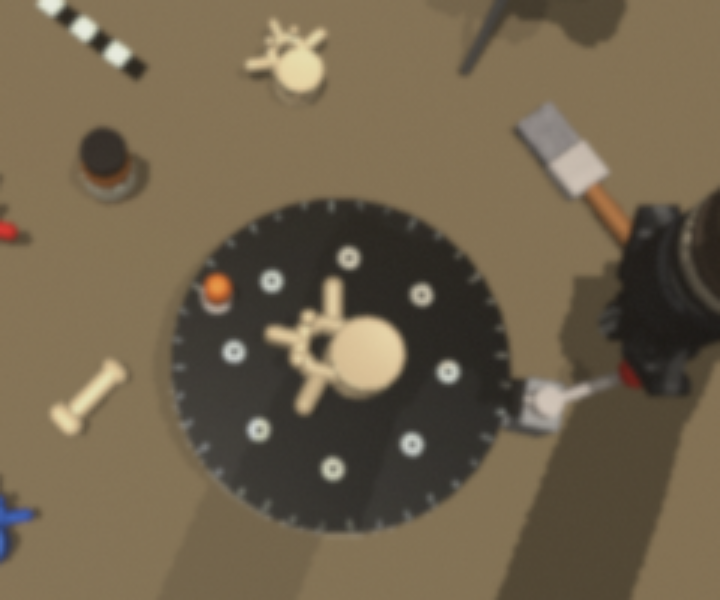

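The lever now points to the +x side, so the brake is off. The knob hasn't moved, and neither has anything else.

```bash
python3 -m crank '[[0,3.5,-3.5,0,0,0,0],[0,6,-7.5,0,0,0,0],[0,8,-12,0,0,0,0],[0,8.6,-17,0,0,0,0],[0,8.6,-21.5,0,0,0,0]]'
python3 -m crank '[[0,0,-4.1,0,0,0,0],[0,0,-4.1,3,0,0,0],[0,0,-4.1,6,0,0,0],[0,0,-4.1,8,0,0,0],[0,0,-4.1,8,0,0,0]]'
python3 - <<'E'
from h import *
p,r,o=pose();print(p,o["clock"],o["wrist_force"],r.as_matrix().round(3))
im,d=vision.capture("wrist");cv2.imwrite("pics/w4.png",im)
E
```

```text
clock: 4.2
eef_pos: [0.6357, -0.0162, 0.367]
tcp_rot: [-0.0, 1.0, 0.0, -0.0]
wrist_force: [-0.4, 0.3, -0.3]
width: 0.0001
clock: 4.7
eef_pos: [0.6339, 0.0228, 0.2843]
tcp_rot: [0.0, 1.0, 0.0, -0.003]
wrist_force: [-0.3, 0.0, -1.1]
width: -0.0001
[0.6339185  0.02283683 0.28428414] 4.7 [-0.31586407  0.00511579 -1.05980425] [[ 1.     0.001 -0.006]
 [ 0.001 -1.    -0.   ]
 [-0.006  0.    -1.   ]]
```

View pics/w4.png

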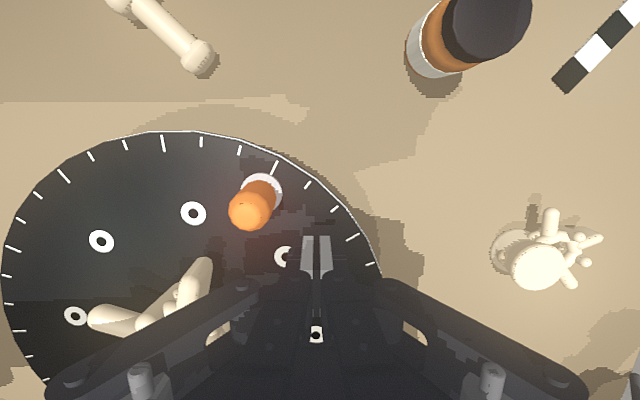

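The view shows the knob at (255,205), ahead of the fingertips at (316,240). The vertebra is well inward, at (150,300), so the finger path is clear. Next I work out the circle rows.

```bash
python3 - <<'E'
import numpy as np
c=np.array([.546,-.0605]);r=.118
f=lambda a:c+r*np.array([np.cos(np.radians(a)),np.sin(np.radians(a))])
for a0 in range(44,424,20):
    p0=f(a0);print(a0,p0.round(3),[ [round(100*(f(a0+4*k)-p0)[0],2),round(-100*(f(a0+4*k)-p0)[1],2)] for k in range(1,6)])
E
python3 -m crank '[[0,-0.3,0,1,0,0,0],[0,-0.3,0,1.8,0,0,0],[0,-0.3,0,1.8,0,0,0]]'
```

```text
44 [0.631 0.021] [[np.float64(-0.59), np.float64(-0.57)], [np.float64(-1.22), np.float64(-1.1)], [np.float64(-1.89), np.float64(-1.59)], [np.float64(-2.59), np.float64(-2.02)], [np.float64(-3.32), np.float64(-2.41)]]
64 [0.598 0.046] [[np.float64(-0.75), np.float64(-0.33)], [np.float64(-1.53), np.float64(-0.62)], [np.float64(-2.32), np.float64(-0.84)], [np.float64(-3.12), np.float64(-1.01)], [np.float64(-3.94), np.float64(-1.13)]]
84 [0.558 0.057] [[np.float64(-0.82), np.float64(-0.06)], [np.float64(-1.65), np.float64(-0.06)], [np.float64(-2.47), np.float64(-0.0)], [np.float64(-3.28), np.float64(0.11)], [np.float64(-4.09), np.float64(0.29)]]
104 [0.517 0.054] [[np.float64(-0.79), np.float64(0.23)], [np.float64(-1.57), np.float64(0.51)], [np.float64(-2.32), np.float64(0.84)], [np.float64(-3.05), np.float64(1.23)], [np.float64(-3.74), np.float64(1.67)]]
124 [0.48  0.037] [[np.float64(-0.67), np.float64(0.48)], [np.float64(-1.3), np.float64(1.01)], [np.float64(-1.89), np.float64(1.59)], [np.float64(-2.44), np.float64(2.2)], [np.float64(-2.95), np.float64(2.85)]]
144 [0.451 0.009] [[np.f
[... 2393 characters left out ...]
 np.float64(-1.63)], [np.float64(-0.43), np.float64(-2.43)], [np.float64(-0.68), np.float64(-3.21)], [np.float64(-0.99), np.float64(-3.98)]]
384 [ 0.654 -0.013] [[np.float64(-0.36), np.float64(-0.74)], [np.float64(-0.77), np.float64(-1.45)], [np.float64(-1.23), np.float64(-2.14)], [np.float64(-1.74), np.float64(-2.79)], [np.float64(-2.29), np.float64(-3.4)]]
404 [0.631 0.021] [[np.float64(-0.59), np.float64(-0.57)], [np.float64(-1.22), np.float64(-1.1)], [np.float64(-1.89), np.float64(-1.59)], [np.float64(-2.59), np.float64(-2.02)], [np.float64(-3.32), np.float64(-2.41)]]
clock: 5.05
eef_pos: [0.632, 0.0226, 0.269]
tcp_rot: [-0.0, 1.0, -0.0, -0.0]
wrist_force: [-0.2, 0.3, 0.3]
width: -0.0001
```

```bash
python3 -m crank '[[0,-0.3,-0.27,0,0,0,0],[0,-0.6,-0.55,0,0,0,0],[0,-0.9,-0.8,0,0,0,0]]'; python3 -m crank '[[0,-0.4,-0.32,0,0,0,0],[0,-0.9,-0.7,0,0,0,0],[0,-1.6,-1.15,0,0,0,0],[0,-2.3,-1.5,0,0,0,0]]'
```

```text
clock: 5.35
eef_pos: [0.6232, 0.0311, 0.2702]
tcp_rot: [-0.0, 1.0, 0.0, 0.0]
wrist_force: [-0.5, -0.0, 0.4]
width: 0.0002
clock: 5.75
eef_pos: [0.6001, 0.0462, 0.2701]
tcp_rot: [-0.0, 1.0, 0.0, 0.001]
wrist_force: [3.3, -0.4, 1.4]
width: 0.0002
```

```bash
python3 -m crank '[[0,-0.75,-0.33,0,0,0,0],[0,-1.53,-0.62,0,0,0,0],[0,-2.32,-0.84,0,0,0,0],[0,-3.12,-1.01,0,0,0,0],[0,-3.94,-1.13,0,0,0,0]]'
python3 - <<'E'
from h import *
im,d=vision.capture("top");cv2.imwrite("pics/t5.png",cv2.resize(im[80:280,250:490],None,fx=3,fy=3))
E
```

```text
clock: 6.25
eef_pos: [0.5603, 0.0572, 0.2698]
tcp_rot: [-0.0, 1.0, 0.0, 0.0]
wrist_force: [4.2, -0.4, 1.4]
width: -0.0001
```

View pics/t5.png

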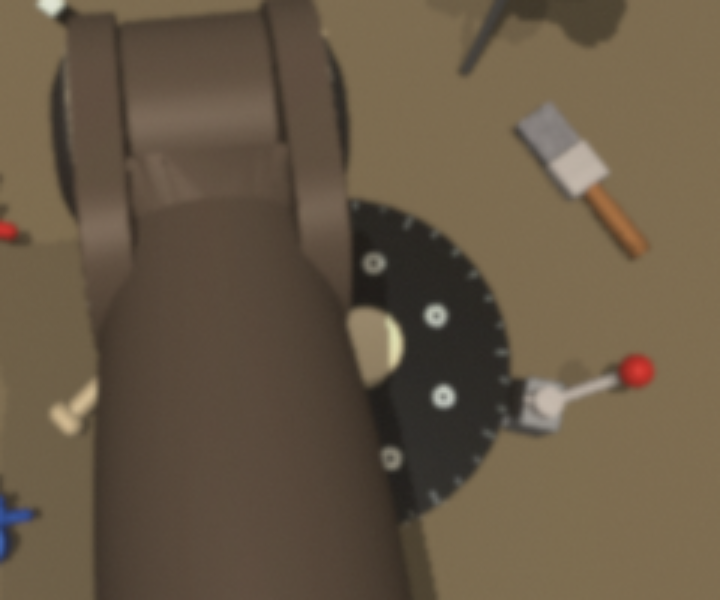

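The rings have rotated, the arm hides the knob, and the ball stands clearly in the off position. I'll carry on.

```bash
python3 -m crank '[[0,-0.82,-0.06,0,0,0,0],[0,-1.65,-0.06,0,0,0,0],[0,-2.47,0,0,0,0,0],[0,-3.28,0.11,0,0,0,0],[0,-4.09,0.29,0,0,0,0]]'; python3 -m crank '[[0,-0.79,0.23,0,0,0,0],[0,-1.57,0.51,0,0,0,0],[0,-2.32,0.84,0,0,0,0],[0,-3.05,1.23,0,0,0,0],[0,-3.74,1.67,0,0,0,0]]'
```

```text
clock: 6.8
eef_pos: [0.5194, 0.0541, 0.2697]
tcp_rot: [-0.0, 1.0, 0.0, 0.0]
wrist_force: [3.5, -0.2, -0.8]
width: 0.0001
clock: 7.3
eef_pos: [0.4819, 0.0373, 0.2697]
tcp_rot: [-0.0, 1.0, 0.0, -0.0]
wrist_force: [2.3, 3.1, 0.6]
width: 0.0002
```

```bash
python3 -m crank '[[0,-0.67,0.48,0,0,0,0],[0,-1.3,1.01,0,0,0,0],[0,-1.89,1.59,0,0,0,0],[0,-2.44,2.2,0,0,0,0],[0,-2.95,2.85,0,0,0,0]]'
python3 - <<'E'
from h import *
im,d=vision.capture("wrist");cv2.imwrite("pics/w6.png",im)
E
```

```text
clock: 7.8
eef_pos: [0.4528, 0.0084, 0.2697]
tcp_rot: [0.0, 1.0, 0.0, 0.0]
wrist_force: [1.9, 2.4, -1.1]
width: 0.0003
```

View pics/w6.png

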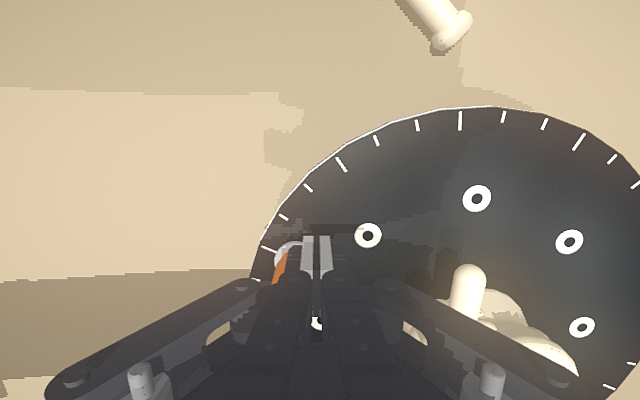

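The knob is pressed ahead of the finger at about (282,262). Before the tightest stretch, I'll check how low the gripper's linkage hangs towards the fossil.

Run:
```python
from h import *
p,r,o=pose()
im,d=vision.capture("wrist");c=vision.get_calibration("wrist");K=c["camera_matrix"];T=c["tool_from_camera"]
v,u=np.nonzero(d>0);q=(np.linalg.solve(K,np.c_[u,v,np.ones(len(u))].T)*d[v,u])
q=(T[:3,:3]@q).T+T[:3,3]
w=r.apply(q)+p
m=(abs(q[:,1])<.05)&(abs(q[:,0])<.08)
for z in np.arange(.05,.19,.01):
    s=q[m&(abs(q[:,2]-z)<.005)];  
    if len(s):print(round(z,2),len(s),np.percentile(s[:,0],[1,99]).round(3))
vb=(np.hypot(w[:,0]-.546,w[:,1]+.0605)<.1)&(w[:,2]>.08)&(w[:,2]<.13)
s=w[vb];print(s.min(0),s.max(0))
```

```text
0.07 681 [-0.018  0.02 ]
0.08 8919 [-0.059  0.061]
0.09 13860 [-0.058  0.06 ]
0.1 10214 [-0.051  0.052]
0.11 4727 [-0.044  0.045]
0.12 5691 [-0.036  0.038]
0.13 1515 [-0.028  0.03 ]
0.14 879 [-0.012  0.014]
0.15 664 [-0.012  0.056]
0.16 1400 [-0.012  0.08 ]
0.17 497 [-0.021  0.079]
0.18 166 [-0.022  0.079]
0.19 28 [-0.022 -0.016]
[ 0.50283125 -0.05101296  0.08002794] [0.58694726 0.00400492 0.12240001]
```

Linkage wider than ±30 mm starts above z = 0.14. The fossil's top is at 0.122, so it is clear. I'll keep going round.

```bash
python3 -m crank '[[0,-0.46,0.68,0,0,0,0],[0,-0.87,1.4,0,0,0,0],[0,-1.23,2.14,0,0,0,0],[0,-1.54,2.9,0,0,0,0],[0,-1.8,3.68,0,0,0,0]]'; python3 -m crank '[[0,-0.2,0.8,0,0,0,0],[0,-0.34,1.61,0,0,0,0],[0,-0.43,2.43,0,0,0,0],[0,-0.46,3.25,0,0,0,0],[0,-0.43,4.08,0,0,0,0]]'
```

```text
clock: 8.4
eef_pos: [0.4346, -0.0285, 0.2696]
tcp_rot: [-0.0, 1.0, 0.0, -0.0]
wrist_force: [0.2, 2.8, -0.0]
width: -0.0001
clock: 8.9
eef_pos: [0.4308, -0.0694, 0.2696]
tcp_rot: [-0.0, 1.0, 0.0, -0.0]
wrist_force: [0.7, 4.3, -1.0]
width: -0.0
```

```bash
python3 -m crank '[[0,0.09,0.82,0,0,0,0],[0,0.23,1.63,0,0,0,0],[0,0.43,2.43,0,0,0,0],[0,0.68,3.21,0,0,0,0],[0,0.99,3.98,0,0,0,0]]'; python3 -m crank '[[0,0.36,0.74,0,0,0,0],[0,0.77,1.45,0,0,0,0],[0,1.23,2.14,0,0,0,0],[0,1.74,2.79,0,0,0,0],[0,2.29,3.4,0,0,0,0]]'
```

```text
clock: 9.4
eef_pos: [0.4408, -0.1092, 0.2696]
tcp_rot: [0.0, 1.0, 0.0, -0.0]
wrist_force: [-2.4, 2.6, -0.2]
width: -0.0001
clock: 9.9
eef_pos: [0.464, -0.143, 0.2695]
tcp_rot: [0.0, 1.0, 0.0, -0.0]
wrist_force: [-3.1, 3.7, -0.0]
width: 0.0001
```

```bash
python3 -m crank '[[0,0.59,0.57,0,0,0,0],[0,1.22,1.1,0,0,0,0],[0,1.89,1.59,0,0,0,0],[0,2.59,2.02,0,0,0,0],[0,3.32,2.41,0,0,0,0]]'
python3 - <<'E'
from h import *
im,d=vision.capture("wrist");cv2.imwrite("pics/w7.png",im)
E
```

```text
clock: 10.4
eef_pos: [0.4975, -0.1671, 0.2697]
tcp_rot: [0.0, 1.0, -0.0, -0.0]
wrist_force: [-3.7, -0.4, -0.8]
width: 0.0001
```

View pics/w7.png

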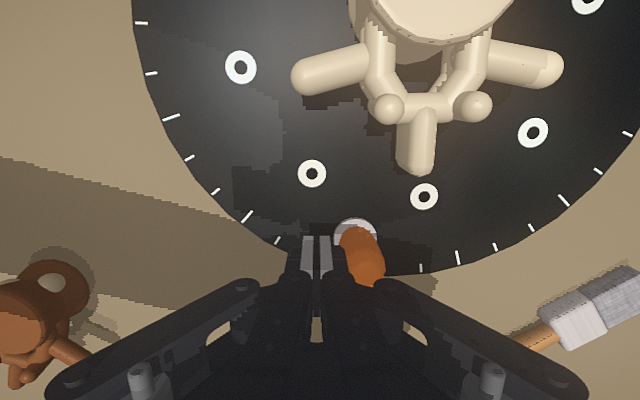

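The knob is pressed at (355,235), ahead of the finger, and the vertebra stands upright. I'll carry on through the last part.

```bash
python3 -m crank '[[0,0.75,0.33,0,0,0,0],[0,1.53,0.62,0,0,0,0],[0,2.32,0.84,0,0,0,0],[0,3.12,1.01,0,0,0,0],[0,3.94,1.13,0,0,0,0]]'; python3 -m crank '[[0,0.82,0.06,0,0,0,0],[0,1.65,0.06,0,0,0,0],[0,2.47,0,0,0,0,0],[0,3.28,-0.11,0,0,0,0],[0,4.0,-0.29,0,0,0,0]]'
```

```text
clock: 10.95
eef_pos: [0.537, -0.1779, 0.2696]
tcp_rot: [0.0, 1.0, 0.0, -0.0]
wrist_force: [-3.8, -0.4, 0.4]
width: 0.0004
clock: 11.45
eef_pos: [0.5772, -0.1751, 0.2698]
tcp_rot: [0.0, 1.0, 0.0, 0.0]
wrist_force: [-1.6, -2.3, -0.6]
width: -0.0001
```

```bash
python3 -m crank '[[0,0.79,-0.23,0,0,0,0],[0,1.57,-0.51,0,0,0,0],[0,2.32,-0.84,0,0,0,0],[0,3.05,-1.23,0,0,0,0],[0,3.7,-1.67,0,0,0,0]]'; python3 -m crank '[[0,0.67,-0.48,0,0,0,0],[0,1.3,-1.01,0,0,0,0],[0,1.85,-1.59,0,0,0,0],[0,2.4,-2.2,0,0,0,0],[0,2.9,-2.85,0,0,0,0]]'
```

```text
clock: 11.95
eef_pos: [0.6139, -0.1578, 0.2698]
tcp_rot: [-0.0, 1.0, 0.0, 0.0]
wrist_force: [-2.3, -3.0, 0.5]
width: 0.0002
clock: 12.45
eef_pos: [0.6429, -0.1293, 0.2698]
tcp_rot: [0.0, 1.0, 0.0, 0.0]
wrist_force: [0.8, -3.2, -0.7]
width: 0.0001
```

```bash
python3 -m crank '[[0,0.46,-0.68,0,0,0,0],[0,0.87,-1.4,0,0,0,0],[0,1.23,-2.14,0,0,0,0],[0,1.54,-2.9,0,0,0,0],[0,1.8,-3.68,0,0,0,0]]'; python3 -m crank '[[0,0.2,-0.8,0,0,0,0],[0,0.34,-1.61,0,0,0,0],[0,0.43,-2.43,0,0,0,0],[0,0.46,-3.25,0,0,0,0],[0,0.43,-4.08,0,0,0,0]]'
python3 - <<'E'
from h import *
im,d=vision.capture("wrist");cv2.imwrite("pics/w8.png",im)
E
```

```text
clock: 12.95
eef_pos: [0.6605, -0.0923, 0.2698]
tcp_rot: [-0.0, 1.0, 0.0, 0.0]
wrist_force: [-0.5, -2.8, 0.0]
width: 0.0
clock: 13.45
eef_pos: [0.6646, -0.0514, 0.2697]
tcp_rot: [0.0, 1.0, 0.0, 0.0]
wrist_force: [-0.1, -4.5, 0.1]
width: -0.0002
```

View pics/w8.png

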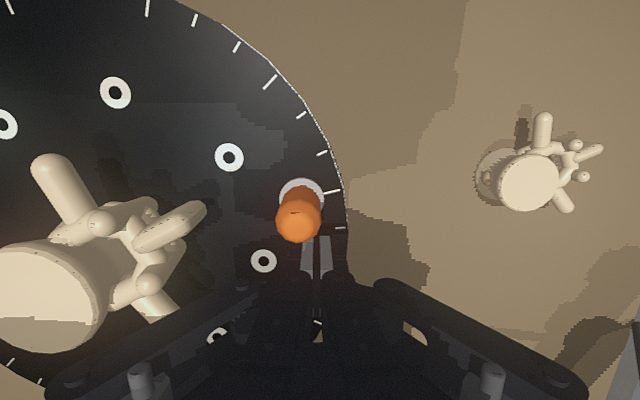

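The knob's foot is at (300,193), about 15° ahead of the finger, with roughly 45° left. I'll slow down towards the end.

```bash
python3 -m crank '[[0,-0.09,-0.82,0,0,0,0],[0,-0.23,-1.63,0,0,0,0],[0,-0.43,-2.43,0,0,0,0],[0,-0.68,-3.21,0,0,0,0],[0,-0.99,-3.98,0,0,0,0]]'; python3 -m crank '[[0,-0.2,-0.5,0,0,0,0],[0,-0.5,-1,0,0,0,0],[0,-0.77,-1.45,0,0,0,0],[0,-1.0,-1.8,0,0,0,0],[0,-1.23,-2.14,0,0,0,0]]'
python3 - <<'E'
from h import *
p,r,o=pose();print(p)
im,d=vision.capture("wrist");cv2.imwrite("pics/w9.png",im)
im,d=vision.capture("scene");cv2.imwrite("pics/s9.png",cv2.resize(im[110:270,220:430],None,fx=3.75,fy=3.75,interpolation=cv2.INTER_CUBIC)[:600,:800])
E
```

```text
clock: 14.0
eef_pos: [0.6546, -0.0116, 0.2698]
tcp_rot: [-0.0, 1.0, 0.0, 0.0]
wrist_force: [2.5, -2.6, -0.4]
width: 0.0002
clock: 14.5
eef_pos: [0.6421, 0.0093, 0.2697]
tcp_rot: [0.0, 1.0, 0.0, 0.0]
wrist_force: [0.8, -2.9, -0.7]
width: -0.0001
[0.64214006 0.00926669 0.26972834]
```

View pics/w9.png

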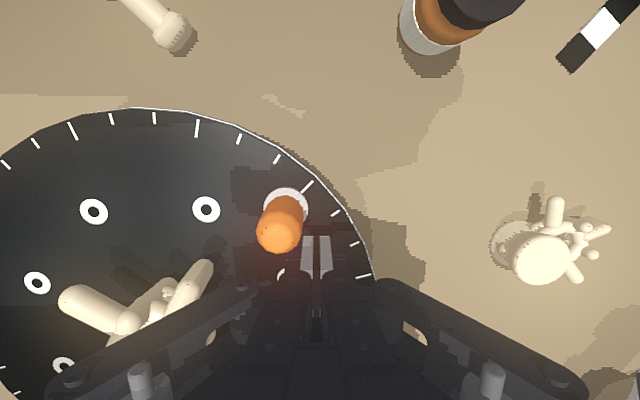

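View pics/s9.png

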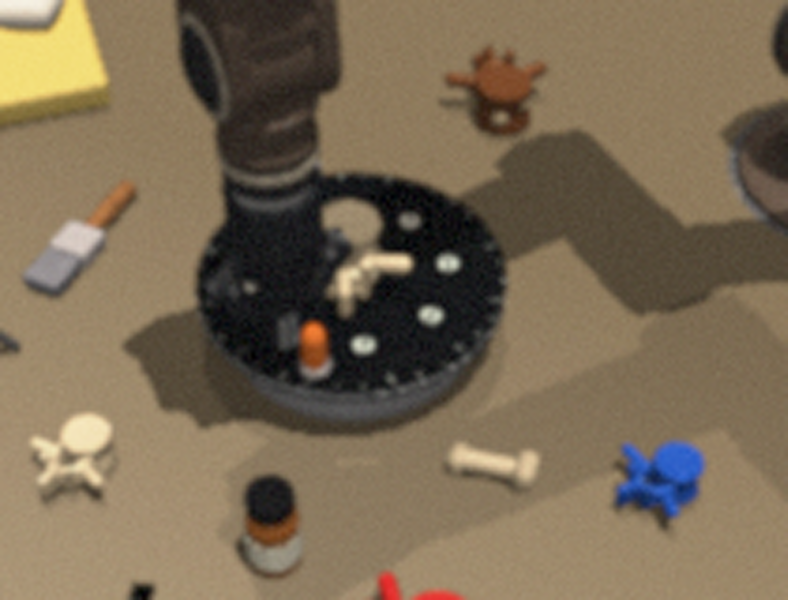

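The knob is still about 15-17° short: it is at crop (313,330) in the scene view, against (350,335) at the start. I'll measure it with the wrist camera.

```bash
cat >> h.py <<'E'
def wrist_at_z(p,Rm,u,v,z):
    c=vision.get_calibration("wrist");T=c["tool_from_camera"]
    d=Rm@(T[:3,:3]@np.linalg.solve(c["camera_matrix"],[u,v,1]));o=p+Rm@T[:3,3]
    return o+d*(z-o[2])/d[2]
E
python3 - <<'E'
from h import *
N=np.diag([1.,-1,-1])
R4=np.array([[1,.001,-.006],[.001,-1,0],[-.006,0,-1]])
c=np.array([.546,-.0605])
for n,(p,Rm,foot,top) in {"start":((.6339,.0228,.2843),R4,(264,187),(249,210)),"now":((.6421,.0093,.2697),N,(287,204),(278,232))}.items():
    for q,z in((foot,.07),(top,.115)):
        w=wrist_at_z(np.array(p),Rm,*q,z);print(n,w.round(4),np.degrees(np.arctan2(*(w[:2]-c)[::-1])).round(1),np.hypot(*(w[:2]-c)).round(4))
for n,q in (("start",(350,335)),("now",(313,330))):
    w=ray_at_z("scene",220+q[0]/3.75,110+q[1]/3.75,.11);print(n,w)
E
```

```text
start [0.6006 0.0467 0.07  ] 63.0 0.1203
start [0.6009 0.0469 0.115 ] 62.9 0.1206
now [0.6259 0.0267 0.07  ] 47.5 0.1182
now [0.6259 0.0281 0.115 ] 47.9 0.1193
start [0.59764063 0.04698372 0.11      ]
now [0.62164981 0.02692049 0.11      ]
```

```bash
python3 -m crank '[[0,-0.35,-0.42,0,0,0,0],[0,-0.75,-0.83,0,0,0,0],[0,-1.15,-1.22,0,0,0,0],[0,-1.55,-1.6,0,0,0,0],[0,-1.87,-1.93,0,0,0,0]]'; python3 -m crank '[[0,0,0,0,0,0,0],[0,0,0,0,0,0,0]]'
python3 - <<'E'
from h import *
p,r,o=pose();print(p)
im,d=vision.capture("wrist");cv2.imwrite("pics/w10.png",im[120:320,180:420].repeat(3,0).repeat(3,1))
E
```

```text
clock: 15.1
eef_pos: [0.6233, 0.0288, 0.2698]
tcp_rot: [-0.0, 1.0, 0.0, 0.0]
wrist_force: [2.3, -2.0, 0.2]
width: 0.0002
clock: 15.3
eef_pos: [0.6233, 0.0288, 0.2696]
tcp_rot: [-0.0, 1.0, 0.0, -0.0]
wrist_force: [-0.1, -0.1, -0.2]
width: 0.0001
[0.62326158 0.02883126 0.26960245]
```

View pics/w10.png

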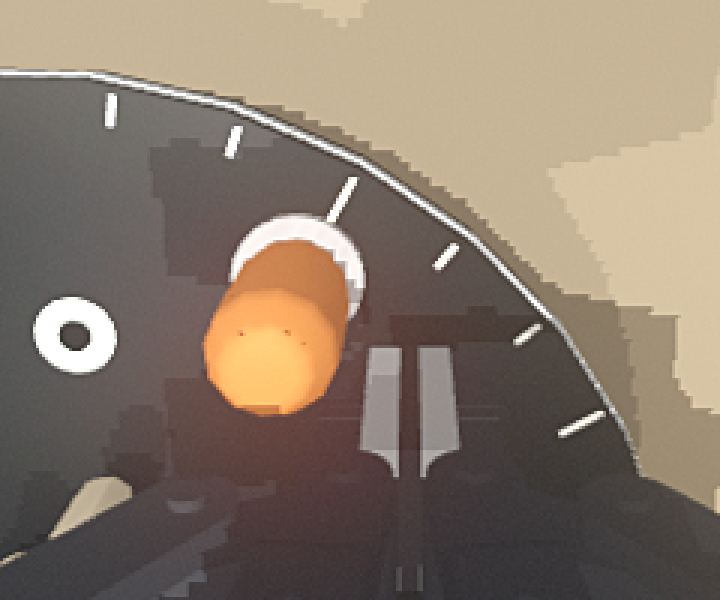

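Run:
```python
from h import *
N=np.diag([1.,-1,-1])
R4=np.array([[1,.001,-.006],[.001,-1,0],[-.006,0,-1]])
c=np.array([.546,-.0605])
cen={}
for n in("w4","w9","w10"):
    im=cv2.imread(f"pics/{n}.png").astype(int)
    m=(im[...,2]>190)&(im[...,0]<110)&(im[...,1]>100)&(im[...,2]-im[...,0]>110)
    if n=="w10": m=m[::3,::3]
    k,l,s,ce=cv2.connectedComponentsWithStats(m.astype(np.uint8));i=1+s[1:,4].argmax();print(n,s[i],ce[i]); cen[n]=ce[i]+(np.array([180,120]) if n=="w10" else 0)
for n,(p,Rm,top,foot) in {"start":((.6339,.0228,.2843),R4,(249,210),(263,192)),"now":((.62326,.02883,.2696),N,(271.7,236.7),(279.7,212.7))}.items():
    for q,z in((foot,.07),(top,.115),(cen["w4" if n=="start" else "w10"],.113)):
        w=wrist_at_z(np.array(p),Rm,*q,z);print(n,w.round(4),np.degrees(np.arctan2(*(w[:2]-c)[::-1])).round(1),np.hypot(*(w[:2]-c)).round(4))
```

```text
w4 [ 228  181   42   50 1067] [250.39925023 205.44329897]
w9 [ 256  210   45   44 1429] [277.98530441 231.58082575]
w10 [  68   80   45   58 1359] [ 92.80353201 105.7343635 ]
start [0.5998 0.0434 0.07  ] 62.7 0.117
start [0.6009 0.0469 0.115 ] 62.9 0.1206
start [0.6012 0.0486 0.113 ] 63.1 0.1223
now [0.6025 0.0408 0.07  ] 60.8 0.116
now [0.6042 0.0454 0.115 ] 61.2 0.1208
now [0.6046 0.0499 0.113 ] 62.0 0.125
```

Compared with the same view at the start, the knob is at about 61° and began at about 63°. It is within about 4 mm and at rest. I'll back off, lift and check with the top camera on the way to the lever.

```bash
python3 -m crank '[[0,0.5,0.5,0,0,0,0],[0,1,1,-1,0,0,0],[0,1,1,-6,0,0,0],[0,1,1,-10,0,0,0],[0,1,5,-10,0,0,0]]'; python3 -m crank '[[0,1,5,0,0,0,0],[0,0,10,0,0,0,0],[0,-2,15,0,0,0,0],[0,-4,20,0,0,0,0],[0,-5,24.5,0,0,0,0]]';  python3 - <<'E'
from h import *
p,r,o=pose();print(p,o["clock"])
im,d=vision.capture("top");cv2.imwrite("pics/top11.png",im);cv2.imwrite("pics/t11.png",cv2.resize(im[80:280,250:490],None,fx=3.3,fy=3,interpolation=cv2.INTER_CUBIC))
E
```

```text
clock: 15.85
eef_pos: [0.6351, -0.0196, 0.3772]
tcp_rot: [-0.001, 1.0, 0.002, 0.005]
wrist_force: [1.8, -0.7, 0.6]
width: -0.0001
clock: 16.35
eef_pos: [0.584, -0.2635, 0.3707]
tcp_rot: [0.0, 1.0, -0.0, 0.0]
wrist_force: [0.3, -0.3, 0.6]
width: -0.0001
[ 0.58398863 -0.26354553  0.37073351] 16.35
```

View pics/t11.png

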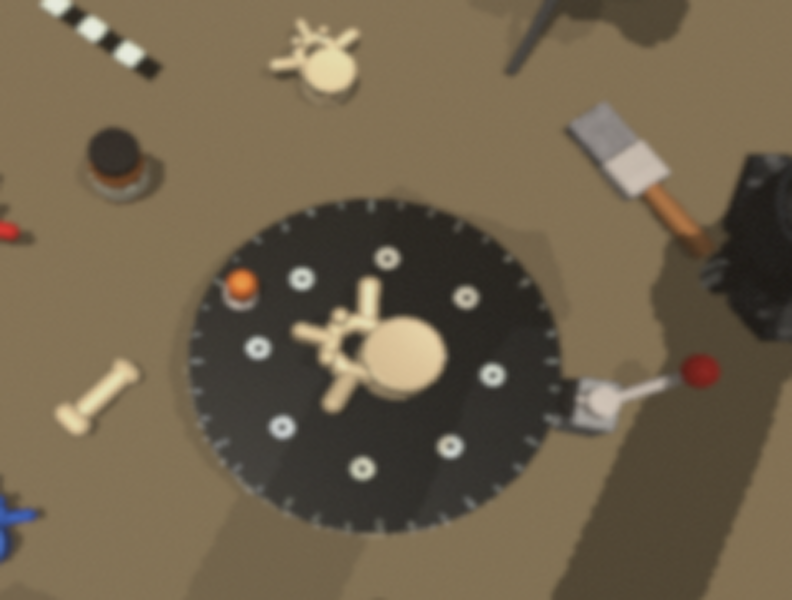

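The top view shows the knob at (241,284), where it was (239,287) at the start, so about 3 mm off. The vertebra, jar, toe bone and brush haven't changed. Next I push the ball, at (700,370), back.

```bash
python3 -m crank '[[0,0.8,2.8,2,0,0,0],[0,0.8,2.8,6,0,0,0],[0,0.8,2.8,10,0,0,0],[0,0.8,2.8,11.2,0,0,0],[0,0.8,2.8,11.2,0,0,0]]'; python3 -m crank '[[0,-1.5,0.2,0,0,0,0],[0,-3,0.5,0,0,0,0],[0,-4.5,0.5,0,0,0,0],[0,-6,0.3,0,0,0,0],[0,-7.5,0,0,0,0,0]]'
```

```text
clock: 16.9
eef_pos: [0.5927, -0.2892, 0.2561]
tcp_rot: [-0.001, 1.0, -0.0, -0.002]
wrist_force: [-0.0, -0.1, -0.5]
width: 0.0
clock: 17.4
eef_pos: [0.5197, -0.2904, 0.2624]
tcp_rot: [0.003, 1.0, 0.0, 0.004]
wrist_force: [3.4, -2.6, 3.0]
width: 0.0002
```

```bash
python3 -m crank '[[0,-1,-0.3,0,0,0,0],[0,-1.8,-0.5,0,0,0,0],[0,-2.2,-0.6,0,0,0,0],[0,-2.5,-0.7,0,0,0,0],[0,-2.5,-0.7,0,0,0,0]]'
python3 - <<'E'
from h import *
p,r,o=pose();print(p,o["clock"],o["wrist_force"])
im,d=vision.capture("wrist");cv2.imwrite("pics/w12.png",im)
E
```

```text
clock: 17.9
eef_pos: [0.4943, -0.2822, 0.2612]
tcp_rot: [0.001, 1.0, 0.0, 0.003]
wrist_force: [3.1, 1.1, 6.8]
width: -0.0002
[ 0.49433204 -0.28219048  0.26116981] 17.9 [3.12627282 1.11469114 6.79196861]
```

View pics/w12.png

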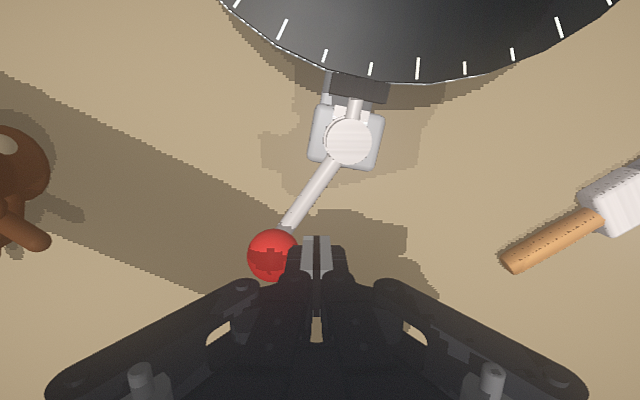

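The lever is nearly home but about 8° short: 33° in the image, against 41° at the start. I'll push a bit further and watch the force.

```bash
python3 -m crank '[[0,-0.5,-0.3,0,0,0,0],[0,-0.9,-0.5,0,0,0,0],[0,-1.1,-0.7,0,0,0,0],[0,-1.1,-0.7,0,0,0,0]]'
python3 - <<'E'
from h import *
p,r,o=pose();print(p,o["clock"],o["wrist_force"])
im,d=vision.capture("wrist");cv2.imwrite("pics/w13.png",im)
E
```

```text
clock: 18.35
eef_pos: [0.4841, -0.2755, 0.2612]
tcp_rot: [0.001, 1.0, 0.001, 0.004]
wrist_force: [6.8, -0.9, 4.5]
width: 0.0
[ 0.48412957 -0.27545831  0.26117729] 18.35 [ 6.80015178 -0.88476741  4.52841129]
```

View pics/w13.png

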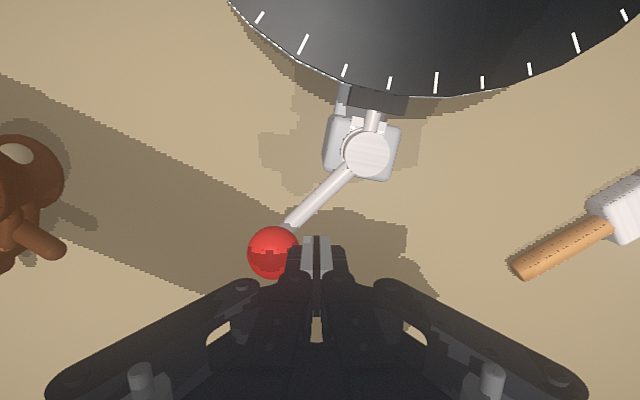

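The lever is at its end stop: about 44° in the image, with 6.8 N on the fingers. I'll back off, lift and do the final check.

```bash
python3 -m crank '[[0,0.7,0.3,0,0,0,0],[0,1.8,0.8,-0.5,0,0,0],[0,2,0.8,-5,0,0,0],[0,0,4,-9.5,0,0,0],[0,-4,4,-13,0,0,0]]'; python3 -m crank '[[0,-4,-2,0,0,0,0],[0,-8,-4,0,0,0,0],[0,-12,-4,0,0,0,0],[0,-16,-4,0,0,0,0],[0,-16,-4,0,0,0,0]]'
python3 - <<'E'
from h import *
p,r,o=pose();print(p,o["clock"],o["wrist_force"])
im,d=vision.capture("top");cv2.imwrite("pics/top14.png",im);cv2.imwrite("pics/t14.png",cv2.resize(im[80:280,250:490],None,fx=3.3,fy=3,interpolation=cv2.INTER_CUBIC))
c=lambda x,y:(250+x/3.3,80+y/3)
for n in("top0","top14"):
    i=cv2.imread(f"pics/{n}.png").astype(int)
    for nm,m in(("red",(i[...,2]>130)&(i[...,1]<60)&(i[...,0]<70)),("or",(i[...,2]>170)&(i[...,1]>70)&(i[...,1]<140)&(i[...,0]<70))):
        k,l,s,ce=cv2.connectedComponentsWithStats(m.astype(np.uint8))
        for j in range(1,k):
            if s[j,4]>8:print(n,nm,ce[j].round(1),ray_at_z("top",*ce[j],.087 if nm=="red" else .113).round(4))
E
```

```text
clock: 18.9
eef_pos: [0.4504, -0.3158, 0.382]
tcp_rot: [0.0, 1.0, 0.001, -0.0]
wrist_force: [0.6, -1.0, 0.7]
width: 0.0003
clock: 19.4
eef_pos: [0.2859, -0.2735, 0.3816]
tcp_rot: [-0.0, 1.0, -0.001, -0.001]
wrist_force: [0.1, -0.7, 0.8]
width: 0.0002
[ 0.2859038  -0.2734752   0.38164655] 19.4 [ 0.10273638 -0.6518972   0.76106515]
top0 red [233.1 154.4] [0.6557 0.2612 0.087 ]
top0 red [456.9 233.4] [ 0.4635 -0.2794  0.087 ]
top0 or [322. 175.] [0.5985 0.0426 0.113 ]
top14 red [233.4 154.4] [0.6556 0.2605 0.087 ]
top14 red [456.8 233.4] [ 0.4636 -0.2791  0.087 ]
top14 or [322.5 173.8] [0.6014 0.0414 0.113 ]
```

View pics/t14.png

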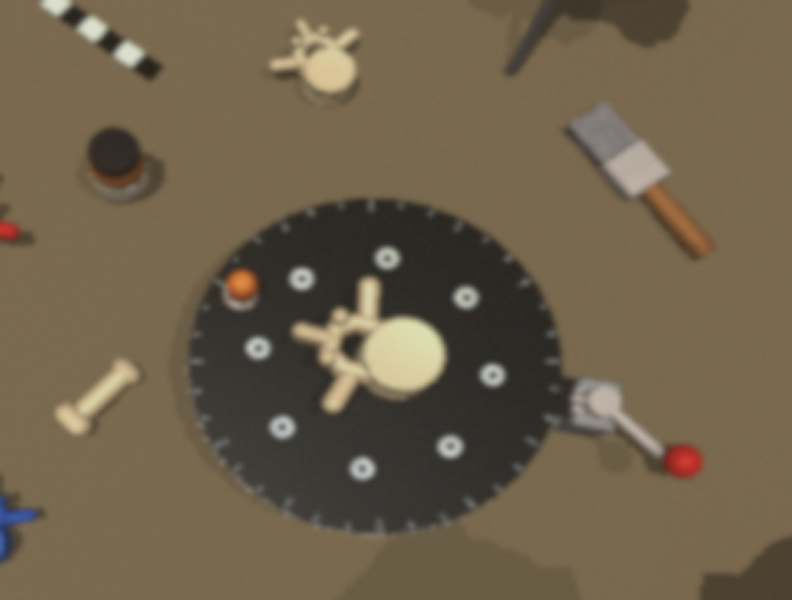

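The ball at (684,461) is back within 0.5 mm of its start. The knob is about 3 mm from its start, and the vertebra and the things around the turntable look unchanged. I'm handing in.

```bash
python3 -c "
from workcell import sign_off;print(sign_off())"
```

```text
the job is handed in; nothing more can be done
None
```

I handed the job in at about 19.4 s of the 64 s allowed. The hand-in reported no verdict. With the fingers shut, I pushed the brake lever off, pushed the orange knob through one full counter-clockwise turn in about 10 s, and pushed the lever back on.

The last checks in the top view showed:
- **Brake:** the red ball is within 0.5 mm of where it began, so the lever is back on.
- **Knob:** it stopped about 3 mm (roughly 1.5°) short of where it began; the limit is 18 mm.
- **Vertebra:** it is upright and looks unmoved. No touch was seen; wrist forces stayed under about 8 N throughout.
- **Surroundings:** the jar, toe bone and brush look unmoved, by eye. The arm ended clear of everything.

The first push back left the lever about 8° short; a second, small push brought it to its stop. While I pushed the ball, the tool rode up by a few millimetres at low force, with no visible effect. No check failed.

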